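# Load a chamber slide into the slide scanner

### The arm

A 6-joint arm with a two-finger parallel gripper is mounted at the origin on the work surface. World frame = base frame: x ahead of the robot, y to its left, z up, the work surface at z = 0. Lengths are in m, angles in rad, forces in N, time in s.
With the tool pointing down it reaches from about 0.35 to 0.85 m from the base axis. Payload 8.1 kg.
Tool frame: the origin (TCP) lies midway between the tips of the shut fingers; the grasp point (between the pads) lies robot.grip_depth behind it (robot.grip_depth is the distance from the TCP to the grasp point, in m); z points along the fingers, y is the line along which they close (so a half turn about z gives the same grasp; the last joint's range is limited). The gripper opens to 93 mm and grips with 3 to 60 N. Pads are 15 mm wide; open, the fingers measure 128 mm over their backs; the gripper's body (75 mm by 188 mm) begins 65 mm behind the grasp point.
Start: joints at [1.117, 0.13, 1.488, -0, 1.523, -0.085], TCP at [0.216, 0.56, 0.194] pointing down, gripper open.
Joint ranges: [-2.96, 2.96], [-0.89, 2.26], [0.02, 2.5], [-1.34, 4.48], [0, 2.73], [-2.66, 2.66]. Speed limits (rad/s): [2.39, 2.39, 2.79, 3.14, 3.14, 3.14].

### API

Orientations are given as a rotation vector (axis times angle).
In Python, from plant import robot gives the robot as it stands.
- The arm moves only by the tool carry_out, never from a script. Its argument "rows" is a list of rows, each a list of 6 numbers: the shift along the tool's x, y, z in m, then the turn, a rotation vector about the tool's x, y, z in degrees. A call has 1 to 12 rows; each row is the pose to reach, as a shift and turn from the pose commanded when the call began, along the tool's axes at that moment; what a row does not reach only later rows make up. A row lasts 1/8 s, in which the tool goes at most 62.5 mm and 10.7 degrees, less where a joint would pass 70% of its speed; a pose out of reach is approached as far as the arm can. A call with a gripper value outside its range is refused whole. "jaw" is the closure in counts, from 0 (fully open) to 255 (shut), set as the call begins (left out, the last holds). The fingers move at their own pace and stop on an object; "force" is the grip in N (left out, the last holds). Time passes only in rows, so rows that repeat a pose let the fingers close. It gives the time, the measured TCP pose, the force, the opening and the grip force at its end, in the units of the state.
- robot.read_state(): the state, without advancing time (a new reading comes with each control period).
- robot.read_camera(name): name is "scene" or "top"; returns the picture (480x640x3 uint8, red, green, blue); there is no depth.
- robot.camera_model(name): a dict with "fx", "fy", "cx", "cy" (pixels), "dist" ([k1, k2, p1, p2, k3] as OpenCV has them; the pictures are not rectified), "R" (3x3) and "t" (3): a world point X has camera coordinates R X + t. Camera axes: x right, y down, z forward; pixel columns grow to the right and rows downward; lengths in m; the calibration is good to about 2 mm. A picture is of the moment at which its call begins. camera_model takes no time and is no camera call.
- robot.close_job(): hands the job in; it is judged then, once.
Trained networks look in the newest picture that a camera, given by its name, has taken for a name from the list of things; names that differ only in an ending like _2 or _b are one class to them, and where a whole thing is asked for, a point or a joint stands for the part that bears it (a point fixed in the world has none). Each returns a list of dicts, best first, with "conf" (0 to 1); they miss things now and then, are a little off and sometimes report something else, mostly with a low value. They report only what shows in the picture. A call takes as long as a camera call.
- robot.outline_of(camera, target): "pixels" (480x640 bool, what is visible of it) and "pixel" ([column, row] in pixels, amid what is visible of it).
The state is a dict: "t": time; "q": joint angles; "dq": joint speeds; "joint_torque": joint torques, N m; "tool_pos": TCP position; "orientation": TCP orientation; "force": force on the tool from outside, world axes, zero at the start; "wrist_torque": the same for the moment, N m; "opening": finger opening in m; "gripper_force": force on a finger pad.
Only numpy, scipy, OpenCV 4.12 (cv2) and the standard library are available. Lean on these libraries where they do the work, as an engineer would, in place of code of your own. Each camera call takes 0.05 s, during which the arm holds its last target. There are 200 camera calls.

### The job

Load the blue-labelled chamber slide into the scanner's open tray, label end towards the pull tab: tuck that end under the nose of the orange spring jaw, push the jaw back and lay the slide down so that it rests flat on both ledges, held by the jaw against the fixed stop. Let go of it, then push the tray fully home. Leave the green-labelled slide, the bottle, the phone and the spectacle case where they are.

Things in the scene. Friction and masses are not known exactly. Their poses are not given: they have to be found in the camera images.
- slide_blue: the chamber slide to load: base 76 x 26 x 4 mm, and centred on it a block of wells with fixed lid, 58 x 26 mm, 16 mm high over all: 9 mm of bare base sticks out at each end. About 35 g. Blue label patches mark its -x end. It lies flat on the board. Origin: centre of its underside; x along the 76 mm, z up.
- slide_green: another slide of the same shape with green label patches at its -x end, on the same board: not to be touched. Origin and axes as for the blue one.
- board: dark grey board, 170 x 240 x 6 mm, fixed to the bench, on which both slides lie. Origin: centre of its underside.
- scanner: white and grey desktop slide scanner, fixed, 360 (x) x 260 (y) x 240 mm high. Origin: centre of its underside. Front: its -x side, upright at x = -180 mm up to 137 mm high, then sloping back 32 degrees from upright. The tray comes out of a slot in the front, 156 mm wide, 78 to 113 mm above the bench.
- tray (a joint): how far the tray is out of the scanner, m: 0 is fully home (bezel against the front), 0.145 fully out, at its end stop. It slides along the scanner's -x on easy runners (friction about 1.2 N) and stays where it is left, but gives way when pushed: a push on the jaw first carries the tray out to its end stop. Nothing is under the tray when it is out.
- nest (a point): point on the tray where the centre of the seated slide's underside belongs: on the level of the plate's top, 90 mm above the bench; axes as the scanner's (x into the machine, z up). The plate (110 mm wide, 6 thick) has a window here, 66 (x) x 44 (y) mm, centred on this point: a seated slide is carried only by 5 mm of ledge at either end.
- jaw (a joint): how far the orange spring jaw is pushed back from rest towards the pull tab (nest -x), m: 0 to 0.0075 (its end stop), about 0.004 with a slide seated; 0.5 N at rest plus 0.45 N per mm. 26 mm wide, 12 high. At rest its upright face is at nest x = -34 mm (72 mm from the stop); its nose overhangs that face by 4 mm, 8 to 12 mm above the plate: the slide's bare end goes beneath.
- lip (a point): point on the tray: middle of the top edge of the outer (-x) face of the grey pull tab's upturned lip, 102 mm (-x) from the nest, 18 mm above the plate's top; axes as the scanner's. The lip is 50 mm wide, 6 thick, its foot 4 mm below the plate's top; the tab joins it to the white bezel (150 x 8 mm, top 24 mm above the plate's top), 36 mm nearer the scanner.
- reagent: amber bottle with black cap, 44 mm across, 100 mm high, upright. Origin: centre of its underside.
- phone: black phone, 146 x 71 x 9 mm, lying flat. Origin: centre of its underside.
- case: dark blue spectacle case, 160 x 60 x 35 mm. Origin: centre of its underside.
- blue_label (a point): point on the blue slide: middle of the bare label end's underside, 34 mm from the slide's origin along its -x; axes as the slide's
- stop (a point): point on the tray: foot of the fixed stop's upright face, 38 mm (+x) from the nest, on the plate's top; axes as the scanner's. The stop is dark, 31 mm wide, 8 thick, 6 high. Dark lugs 5.5 mm high flank the slide at the four corners of the nest (nest x -44 to -33 and +33 to +46 mm): 29 mm clear between them at the foot, 32 mm at the top.

How it is judged:
By the outcome, as a careful person would: the job done as asked, in the order asked, and still so for the second after the job is handed in, with the robot touching nothing.
It also fails if it takes over 64 s, if anything falls off the work surface, if the arm or the gripper's body presses on something with over 40 N, if the wrist force passes 120 N, or if a joint passes its speed limit or range.

## Working session

There is one attempt and no reset: what is moved stays moved. The work goes in short steps, Python scripts to look and compute and a tool call to move; the robot and the scene stay as the last step left them, time stands still between calls to the robot, and variables do not carry over. Pictures are saved under pics/ and viewed, at most 10 in all, crops included, and the job is handed in when it is done.

Besides the shell and the picture viewer there is one more tool, called after "Emit:" as name([rows], argument=value, ...), one row to a line, values as JSON. carry_out: Moves the arm, as the interface text tells. Its arguments: {"type":"object","properties":{"rows":{"type":"array"},"jaw":{"type":"number"},"force":{"type":"number"}},"required":["rows"]}

```bash
mkdir -p pics; ls; cat > h.py <<'E'
import numpy as np, cv2
from plant import robot
from scipy.spatial.transform import Rotation as Ro
def cam(n):
    m=robot.camera_model(n); K=np.array([[m['fx'],0,m['cx']],[0,m['fy'],m['cy']],[0,0,1.]])
    return K,np.array(m['dist'],float),np.array(m['R']),np.array(m['t'])
def proj(n,P):
    K,d,R,t=cam(n); return cv2.projectPoints(np.array(P,float).reshape(-1,1,3),cv2.Rodrigues(R)[0],t,K,d)[0].reshape(-1,2)
def back(n,px,z):
    K,d,R,t=cam(n); u=cv2.undistortPoints(np.array(px,float).reshape(-1,1,2),K,d).reshape(-1,2)
    r=np.c_[u,np.ones(len(u))]@R; c=-R.T@t; s=(z-c[2])/r[:,2]; return c+s[:,None]*r
def save(n,f):
    im=robot.read_camera(n); cv2.imwrite('pics/'+f,im[:,:,::-1]); return im
E
python3 - <<'E'
from h import *
for n in('scene','top'):
    save(n,n+'1.png'); K,d,R,t=cam(n); print(n,-R.T@t,R[2],K[0,0])
    for k in['slide_blue','slide_green','board','scanner','lip','jaw','stop','nest','blue_label','reagent','phone','case']:
        o=robot.outline_of(n,k)
        print(k,[(round(x['conf'],2),np.round(x['pixel']).tolist(),int(x['pixels'].sum())) for x in o[:3]])
print(robot.grip_depth,robot.read_state())
E
```

```text
pics
scene [0.96265228 0.41617635 1.157573  ] [-0.3435073  -0.34661914 -0.87284472] 545.5461736044215
slide_blue [(0.84, [350.0, 280.0], 442)]
slide_green [(0.72, [412.0, 299.0], 402), (0.28, [283.0, 307.0], 461)]
board [(0.73, [382.0, 289.0], 6286), (0.24, [361.0, 397.0], 2414)]
scanner [(0.97, [193.0, 144.0], 24975)]
lip [(0.72, [274.0, 194.0], 2853), (0.2, [354.0, 280.0], 382)]
jaw []
stop [(0.84, [275.0, 195.0], 2749)]
nest [(0.57, [274.0, 195.0], 2804)]
blue_label [(0.65, [354.0, 280.0], 361), (0.43, [278.0, 196.0], 2793)]
reagent [(0.75, [285.0, 308.0], 517)]
phone [(0.86, [362.0, 398.0], 2382)]
case [(0.74, [480.0, 377.0], 2155)]
top [ 0.49000326 -0.0175366   1.32638875] [ 0.05762477  0.0116892  -0.99826988] 569.6902031573048
slide_blue [(0.54, [286.0, 260.0], 381)]
slide_green [(0.92, [224.0, 280.0], 387)]
board [(0.73, [256.0, 274.0], 6599)]
scanner [(0.89, [508.0, 233.0], 28630), (0.6, [284.0, 260.0], 377), (0.37, [197.0, 180.0], 1838)]
lip [(0.7, [393.0, 258.0], 3174)]
jaw []
stop [(0.59, [396.0, 260.0], 3256), (0.58, [301.0, 184.0], 368)]
nest [(0.57, [393.0, 259.0], 3405
[... 186 characters left out ...]
0188 {'t': 1.3, 'q': array([ 1.11658748e+00,  1.30370089e-01,  1.48817286e+00, -1.60869524e-05,
        1.52301860e+00, -8.54078806e-02]), 'dq': array([-4.80679407e-04, -7.12373701e-04, -6.36237407e-05,  9.11864671e-04,
       -2.52679676e-03,  5.63798784e-05]), 'joint_torque': array([-6.12875101e-05, -5.59749198e+01, -4.92060006e+01,  7.69408210e-02,
        2.24762445e-02, -1.21133593e-05]), 'tool_pos': array([0.21629375, 0.55967197, 0.19376802]), 'orientation': array([5.76028122e-01, 3.08830805e+00, 4.03663273e-05]), 'force': array([ 0.30996478, -0.6642235 ,  0.26968997]), 'wrist_torque': array([ 0.04300449,  0.00315039, -0.02303437]), 'gripper_force': 0.0, 'opening': 0.09336307539357483}
```

```bash
python3 - <<'E'
import cv2
a=cv2.imread('pics/scene1.png');b=cv2.imread('pics/top1.png')
cv2.imwrite('pics/c1.png',cv2.resize(b[140:340,190:450],(780,600),interpolation=cv2.INTER_CUBIC))
cv2.imwrite('pics/c2.png',cv2.resize(a[130:330,210:470],(780,600),interpolation=cv2.INTER_CUBIC))
E
```

```text
(no output)
```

View pics/c1.png

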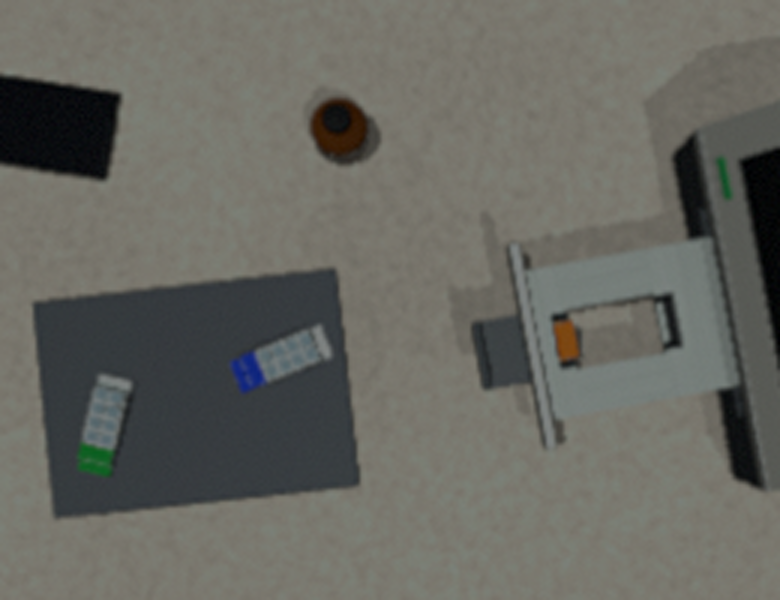

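View pics/c2.png

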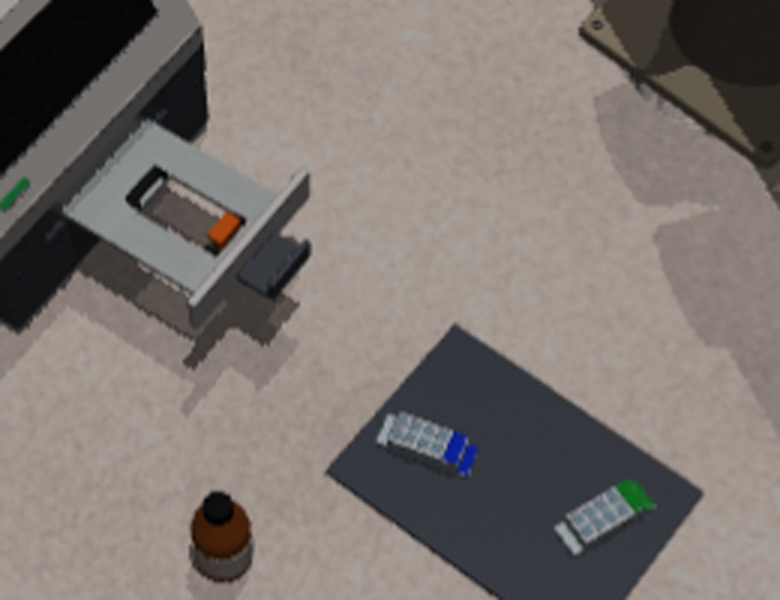

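View pics/top1.png

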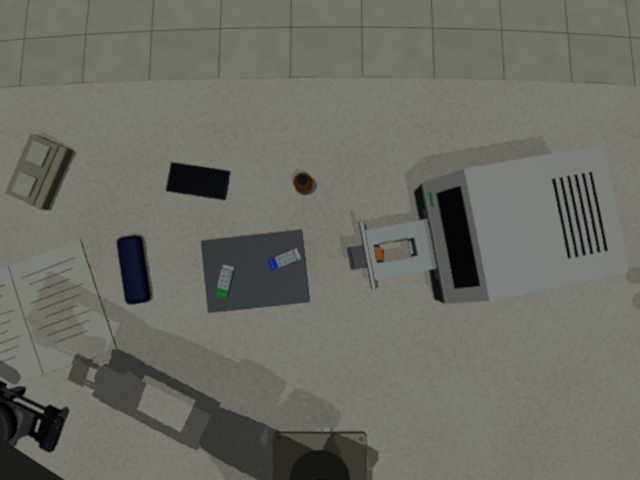

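Top view: the blue slide is at about (286,260) with its label end to the left, and the tray is at (393,258) with the orange jaw at about (378,254) and its tab to the left. The scanner's +x therefore points roughly along world -y. Next I'll fit the poses.

```bash
cat >> h.py <<'E'
from scipy.optimize import minimize
def box(x0,x1,y0,y1,z0,z1): return np.array([[x,y,z] for x in(x0,x1) for y in(y0,y1) for z in(z0,z1)])
SL=[box(-.038,.038,-.013,.013,0,.004),box(-.029,.029,-.013,.013,0,.016)]
# tray parts, nest frame
def sil(n,boxes,p,z,S=4):
    x,y,a=p; R=Ro.from_euler('z',a).as_matrix(); m=np.zeros((480*S,640*S),np.uint8)
    for b in boxes:
        h=cv2.convexHull(proj(n,b@R.T+[x,y,z]).astype(np.float32)); cv2.fillConvexPoly(m,np.round((h+.5)*S*16-8).astype(np.int32),1,shift=4)
    return cv2.resize(m.astype(np.float32),(640,480),interpolation=cv2.INTER_AREA)
def fit(masks,boxes,p0,z,roi=None):
    def f(q):
        p=[q[0]/100,q[1]/100,q[2]/10]; e=0
        for n,m in masks.items(): e+=np.abs(sil(n,boxes,p,z)-m).sum()/m.sum()
        return e
    q0=np.array([p0[0]*100,p0[1]*100,p0[2]*10])
    for s in(1.,.3):
        r=minimize(f,q0,method='Nelder-Mead',options=dict(initial_simplex=np.vstack([q0]+[q0+s*np.eye(3)[i] for i in range(3)]),xatol=.005,fatol=1e-3)); q0=r.x
    return np.array([q0[0]/100,q0[1]/100,q0[2]/10]),r.fun
E
cat > m.py <<'E'
from h import *
im={n:cv2.imread(f'pics/{n}1.png')[:,:,::-1] for n in('top','scene')}
M={n:robot.read_camera(n) is not None and robot.outline_of(n,'slide_blue')[0]['pixels'].astype(np.float32) for n in im}
a=back('top',[[271.7,263]],.01)[0];b=back('top',[[297,254]],.01)[0];d=b-a;c=(a+b)/2
p0=[c[0],c[1],np.arctan2(d[1],d[0])]; print('init',p0)
for k in(['top'],['scene'],['top','scene']): print(k,fit({n:M[n] for n in k},SL,p0,.006))
# orange jaw
for n in im:
    r,g,bb=[im[n][:,:,i].astype(int) for i in range(3)]
    o=((r-bb>60)&(r>90)).astype(np.uint8); o[:, :]*=(robot.outline_of(n,'lip')[0]['pixels']|True); 
    k,l,s,ce=cv2.connectedComponentsWithStats(o); j=[i for i in range(1,k) if s[i,4]>8]
    for i in j: print(n,'orange',s[i],ce[i],back(n,[ce[i]],.102 if n=='top' else .1))
    t=robot.outline_of(n,'lip')[0]['pixels'].astype(np.uint8); np.save(n+'_tray.npy',t)
    ys,xs=np.nonzero(t); print(n,'tray bbox',xs.min(),xs.max(),ys.min(),ys.max())
t=np.load('top_tray.npy'); v=im['top'].copy(); cs=cv2.findContours(cv2.resize(t,None,fx=6,fy=6,interpolation=0)[1290:1770,2070:2670],0,1)[0]
w=cv2.resize(v,None,fx=6,fy=6,interpolation=cv2.INTER_CUBIC)[1290:1770,2070:2670].copy(); w=np.clip(w*1.4,0,255).astype(np.uint8); cv2.drawContours(w,cs,-1,(255,0,255),1)
t2=np.load('scene_tray.npy')
cv2.imwrite('pics/c3.png',w[:,:,::-1])
E
python3 m.py
```

```text
init [np.float64(0.5112084669488486), np.float64(0.08173015475669745), np.float64(-1.2279608423378696)]
['top'] (array([ 0.51022643,  0.0846868 , -1.17807643]), np.float64(0.06414907425642014))
['scene'] (array([ 0.51099828,  0.08570937, -1.18271334]), np.float64(0.09430946409702301))
['top', 'scene'] (array([ 0.51042791,  0.08493341, -1.18799291]), np.float64(0.17747226357460022))
top orange [375 247   8  13  72] [378.30555556 253.        ] [[ 0.52164913 -0.12729934  0.102     ]]
top tray bbox 348 434 219 288
scene orange [279 200  11  11  64] [284.       205.421875] [[ 0.52243461 -0.12812785  0.1       ]]
scene tray bbox 228 312 170 238
```

View pics/c3.png

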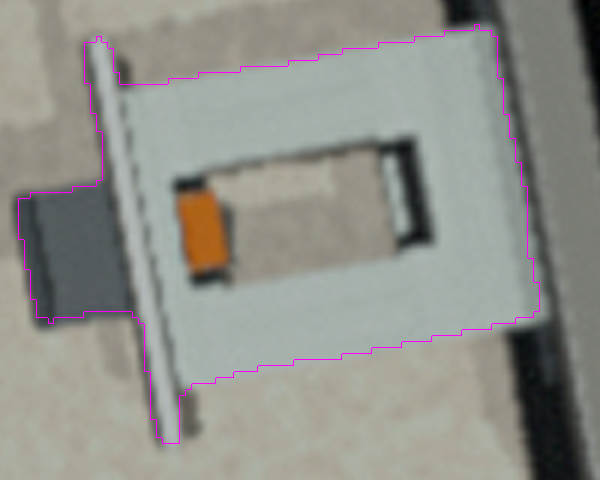

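```bash
cat > m2.py <<'E'
from h import *
def fitT(n,use_z=.0):
    t=np.load(n+'_tray.npy'); f=np.zeros_like(t); cv2.drawContours(f,cv2.findContours(t,0,2)[0],-1,1,-1)
    w=np.ones((480,640))
    if n=='top': w[:,418:]=0
    else: # drop scanner side
        w[:, :255]=0
    def boxes(bx,bz): return [box(-.102,-.096,-.025,.025,-.004,.018),box(-.1,bx,-.025,.025,-.004,-.001),box(bx,bx+.008,-.075,.075,bz,.024),box(bx,.075,-.055,.055,-.006,0)]
    def c(q): return (w*np.abs(sil(n,boxes(q[3]/100,q[4]/100),[q[0]/100,q[1]/100,q[2]/10],.09)-f)).sum()
    q0=np.array([51.5,-16.3,-14.5,-6.4,-.8])
    for s in(.5,.3,.2):
        r=minimize(c,q0,method='Nelder-Mead',options=dict(initial_simplex=np.vstack([q0]+[q0+s*np.eye(5)[i] for i in range(5)]),xatol=.005,fatol=.05,maxiter=600)); q0=r.x
    print(n,q0,r.fun)
fitT('top');fitT('scene')
s=robot.read_state();print(s['t'],Ro.from_rotvec(s['orientation']).as_matrix())
E
python3 m2.py
```

```text
top [ 52.93771396 -16.51269767 -13.86213412  -6.73110409  -0.52399151] 122.25Traceback (most recent call last):
  File "m2.py", line 14, in <module>
    fitT('top');fitT('scene')
                ~~~~^^^^^^^^^
  File "m2.py", line 12, in fitT
    r=minimize(c,q0,method='Nelder-Mead',options=dict(initial_simplex=np.vstack([q0]+[q0+s*np.eye(5)[i] for i in range(5)]),xatol=.005,fatol=.05,maxiter=600)); q0=r.x
    res = _minimize_neldermead(fun, x0, args, callback, bounds=bounds,
                               **options)
    fsim[j] = func(sim[j])
              ~~~~^^^^^^^^
    fx = function(np.copy(x), *(wrapper_args + args))
  File "m2.py", line 9, in c
    def c(q): return (w*np.abs(sil(n,boxes(q[3]/100,q[4]/100),[q[0]/100,q[1]/100,q[2]/10],.09)-f)).sum()
                               ~~~^^^^^^^^^^^^^^^^^^^^^^^^^^^^^^^^^^^^^^^^^^^^^^^^^^^^^^^^^^^^
  File "h.py", line 21, in sil
    h=cv2.convexHull(proj(n,b@R.T+[x,y,z]).astype(np.float32)); cv2.fillConvexPoly(m,np.round((h+.5)*S*16-8).astype(np.int32),1,shift=4)
                     ~~~~^^^^^^^^^^^^^^^^^
  File "h.py", line 8, in proj
    K,d,R,t=cam(n); return cv2.projectPoints(np.array(P,float).reshape(-1,1,3),cv2.Rodrigues(R)[0],t,K,d)[0].reshape(-1,2)
            ~~~^^^
  File "h.py", line 5, in cam
    m=robot.camera_model(n); K=np.array([[m['fx'],0,m['cx']],[0,m['fy'],m['cy']],[0,0,1.]])
ValueError: time passes only in moves, steps and waits
```

```bash
sed -i 's/^def cam(n):/import functools\n@functools.lru_cache\ndef cam(n):/' h.py
cat > m2.py <<'E'
from h import *
def fitT(n):
    t=np.load(n+'_tray.npy'); f=np.zeros_like(t); cv2.drawContours(f,cv2.findContours(t,0,2)[0],-1,1,-1)
    w=np.ones((480,640)); 
    if n=='top': w[:,418:]=0
    else: w[:, :250]=0
    def boxes(bz): return [box(-.102,-.096,-.025,.025,-.004,.018),box(-.1,-.06,-.025,.025,-.004,-.001),box(-.066,-.058,-.075,.075,bz,.024),box(-.06,.075,-.055,.055,-.006,0)]
    def c(q): return (w*np.abs(sil(n,boxes(q[3]/100),[q[0]/100,q[1]/100,q[2]/10],.09)-f)).sum()
    best=None
    for q in([51.8,-16.4,-14.0,-.8],[52.8,-16.4,-13.8,-1.2]):
        q0=np.array(q)
        for s in(.5,.3):
            r=minimize(c,q0,method='Nelder-Mead',options=dict(initial_simplex=np.vstack([q0]+[q0+s*np.eye(4)[i] for i in range(4)]),xatol=.005,fatol=.05,maxiter=300)); q0=r.x
        print(n,np.round(q0,2),r.fun)
        if best is None or r.fun<best[0]: best=(r.fun,q0)
    q=best[1]; return [q[0]/100,q[1]/100,q[2]/10]
W=[]
for n in('top','scene'):
    p=fitT(n); R=Ro.from_euler('z',p[2]).as_matrix()
    im=cv2.imread(f'pics/{n}1.png'); c=proj(n,[p[0],p[1],.09])[0]; S=8; o=np.round(c-[24,35]).astype(int) if n=='top' else np.round(c-[15,35]).astype(int)
    o=np.round(c-[28,35]).astype(int)
    w=cv2.resize(im[o[1]:o[1]+70,o[0]:o[0]+50],None,fx=S,fy=S,interpolation=cv2.INTER_CUBIC)
    for P in([[-.033,-.022,0],[.033,-.022,0],[.033,.022,0],[-.033,.022,0]],[[-.066,-.075,.024],[-.058,-.075,.024],[-.058,.075,.024],[-.066,.075,.024]],[[-.03,-.013,.012],[-.03,.013,.012],[-.034,.013,.012],[-.034,-.013,.012]],[[.038,-.0155,.006],[.046,-.0155,.006],[.046,.0155,.006],[.038,.0155,.006]]):
        u=(proj(n,np.array(P)@R.T+[p[0],p[1],.09])-o+.5)*S
        cv2.polylines(w,[u.astype(np.int32)],True,(255,0,255),1)
    W.append(np.clip(w*1.3,0,255).astype(np.uint8))
cv2.imwrite('pics/c4.png',np.hstack(W))
E
python3 m2.py
```

```text
top [ 52.92 -16.44 -13.87  -1.15] 126.875
top [ 52.92 -16.44 -13.86  -0.93] 126.4375
scene [ 52.97 -16.5  -13.84  -1.27] 167.0625
scene [ 52.97 -16.41 -13.86  -1.04] 168.0625
```

View pics/c4.png

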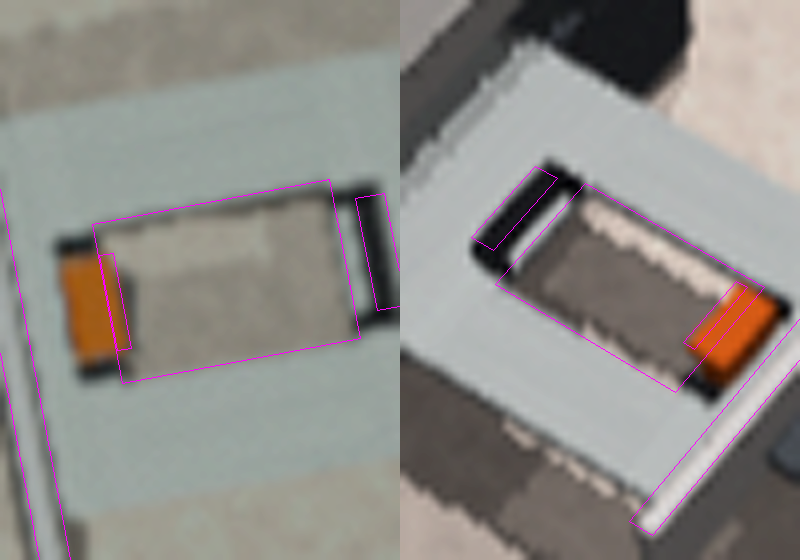

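Both cameras agree on the nest at about (0.529, -0.165), yaw -1.386, and the overlay lines up with the window and bezel. I'll set out for the slide now.

```bash
cat >> h.py <<'E'
def go(pos,yawdeg,pitch=0.):
    """tool z down, tool x at yawdeg in world, then turned by pitch deg about tool y; prints shift mm + turn deg"""
    s=robot.read_state(); A=Ro.from_rotvec(s['orientation'])
    c,n=np.cos(np.radians(yawdeg)),np.sin(np.radians(yawdeg))
    B=Ro.from_matrix(np.array([[c,n,0],[n,-c,0],[0,0,-1.]]).T)*Ro.from_euler('y',pitch,degrees=True)
    d=A.inv().apply(np.array(pos)-s['tool_pos']); r=(A.inv()*B).as_rotvec(degrees=True)
    print(round(s['t'],2),'shift mm',np.round(d*1000,1),'turn',np.round(r,2),'F',np.round(s['force'],2),'open',round(s['opening']*1000,1),'pos',np.round(s['tool_pos'],4))
E
python3 - <<'E'
from h import *
go([.5104,.0850,.10],112.3)
print(back('top',[[303,183]],.1))
# bezel yaw check
im=cv2.imread('pics/top1.png').astype(float); g=cv2.resize(im.mean(2)[210:300,340:400],None,fx=8,fy=8,interpolation=cv2.INTER_CUBIC)
pts=[]
for v in range(224,284):
    c0=361+(v-222)*.19; seg=im[v,int(c0)-4:int(c0)+6].mean(1); w=np.clip(seg-np.median(seg)-10,0,None); pts.append([int(c0)-4+(w*np.arange(10)).sum()/(w.sum()+1e-9),v])
pts=np.array(pts); 
for _ in range(3):
    k=np.polyfit(pts[:,1],pts[:,0],1); e=pts[:,0]-np.polyval(k,pts[:,1]); pts=pts[abs(e)<max(.4,1.5*e.std())]
print(k,len(pts)); q=back('top',[[np.polyval(k,224),224],[np.polyval(k,284),284]],.114); d=q[0]-q[1]; print(np.degrees(np.arctan2(d[1],d[0]))-90)
E
```

```text
1.7 shift mm [-445.5 -336.7   93.8] turn [ 0.    0.   46.57] F [ 1.1  -0.43  0.82] open 93.1 pos [0.2163 0.5597 0.1938]
[[0.67362161 0.03517979 0.1       ]]
[2.10886401e-01 3.14329712e+02] 49
-78.24331378006192
```

Emit:
carry_out([
  [-0.445, -0.337, 0.05, 0, 0, 46.6],
  [-0.445, -0.337, 0.05, 0, 0, 46.6],
  [-0.445, -0.337, 0.05, 0, 0, 46.6],
  [-0.445, -0.337, 0.05, 0, 0, 46.6],
  [-0.445, -0.337, 0.05, 0, 0, 46.6],
  [-0.445, -0.337, 0.05, 0, 0, 46.6],
  [-0.445, -0.337, 0.05, 0, 0, 46.6],
  [-0.445, -0.337, 0.05, 0, 0, 46.6],
  [-0.445, -0.337, 0.05, 0, 0, 46.6],
  [-0.445, -0.337, 0.05, 0, 0, 46.6],
  [-0.445, -0.337, 0.094, 0, 0, 46.6],
  [-0.445, -0.337, 0.094, 0, 0, 46.6],
], jaw=110)

```text
t: 3.2
tool_pos: [0.5065, 0.0854, 0.0965]
orientation: [-1.747, -2.604, 0.006]
force: [-0.7, 1.3, -0.6]
opening: 0.0527
gripper_force: 0.0
```

```bash
python3 - <<'E'
from h import *
go([.5104,.0850,.009],112.3)
E
```

```text
3.2 shift mm [-2.   4.  87.4] turn [-0.38 -0.14 -0.01] F [-0.67  1.29 -0.57] open 52.7 pos [0.5065 0.0854 0.0965]
```

Emit:
carry_out([
  [0, 0, 0, 0, 0, 0],
  [0, 0, 0, 0, 0, 0],
  [0, 0, 0, 0, 0, 0],
])

```text
t: 3.58
tool_pos: [0.5107, 0.0853, 0.1012]
orientation: [1.749, 2.608, 0.002]
force: [0.5, 0.7, -0.6]
opening: 0.0527
gripper_force: 0.0
```

```bash
python3 - <<'E'
from h import *
go([.5104,.0850,.009],112.3)
E
```

```text
3.58 shift mm [-0.1 -0.6 92.2] turn [ 0.12  0.04 -0.  ] F [ 0.53  0.72 -0.55] open 52.7 pos [0.5107 0.0853 0.1012]
```

Emit:
carry_out([
  [0, 0, 0.045, 0, 0, 0],
  [0, 0, 0.075, 0, 0, 0],
  [0, 0, 0.085, 0, 0, 0],
  [0, 0, 0.091, 0, 0, 0],
  [0, 0, 0.091, 0, 0, 0],
  [0, 0, 0.091, 0, 0, 0],
  [0, 0, 0.091, 0, 0, 0],
])

```text
t: 4.45
tool_pos: [0.5106, 0.085, 0.0097]
orientation: [1.75, 2.608, 0.001]
force: [0.8, 0.3, -0.2]
opening: 0.0529
gripper_force: 0.0
```

```bash
python3 - <<'E'
from h import *
go([.5104,.0850,.009],112.3)
a=save('top','t2.png')[225:315,240:335];b=save('scene','s2.png')[235:325,305:400]
f=lambda x:cv2.resize(x,(400,380),interpolation=cv2.INTER_CUBIC)[:,:,::-1]
cv2.imwrite('pics/c5.png',np.hstack([f(a),f(b)]))
E
```

```text
4.45 shift mm [ 0.1 -0.2  0.7] turn [ 0.08  0.03 -0.03] F [ 0.78  0.29 -0.15] open 52.9 pos [0.5106 0.085  0.0097]
```

View pics/c5.png

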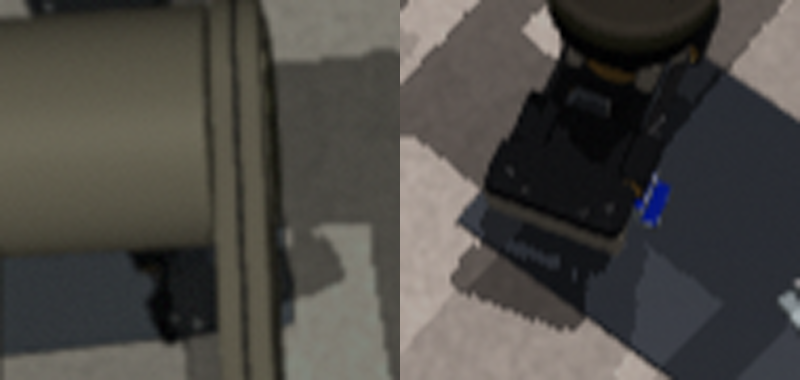

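The gripper hides the slide from above. In the scene crop the blue label sticks out at crop (655,200), on the tool +x side, as expected. Gripping now.

Emit:
carry_out([
  [0, 0, 0, 0, 0, 0],
  [0, 0, 0, 0, 0, 0],
  [0, 0, 0, 0, 0, 0],
  [0, 0, 0, 0, 0, 0],
  [0, 0, 0, 0, 0, 0],
  [0, 0, 0, 0, 0, 0],
  [0, 0, 0, 0, 0, 0],
  [0, 0, 0, 0, 0, 0],
], jaw=255, force=25)

```text
t: 5.55
tool_pos: [0.5099, 0.0849, 0.0087]
orientation: [1.751, 2.609, 0.0]
force: [-0.4, -0.2, -0.1]
opening: 0.0
gripper_force: 0.0
```

Emit:
carry_out([
  [0, 0, -0.02, 0, 0, 0],
  [0, 0, -0.07, 0, 0, 0],
  [0, 0, -0.12, 0, 0, 0],
  [0, 0, -0.15, 0, 0, 0],
  [0, 0, -0.15, 0, 0, 0],
  [0, 0, -0.15, 0, 0, 0],
  [0, 0, -0.15, 0, 0, 0],
])

```text
t: 6.42
tool_pos: [0.5086, 0.0848, 0.1567]
orientation: [-1.749, -2.606, 0.003]
force: [0.0, -0.3, 0.9]
opening: 0.0006
gripper_force: 0.0
```

```bash
python3 - <<'E'
from h import *
a=np.radians(-78.9); u=np.array([np.cos(a),np.sin(a)]); n=np.array([.5293,-.1648])
p=n+u*.005   # tcp +5 mm from nest towards the scanner
go([p[0],p[1],.15],101.1,-10);go([p[0],p[1],.15],101.1,10); print(p,u)
E
```

```text
6.42 shift mm [-243.8  -76.4    6.7] turn [  0.79 -10.01  11.16] F [ 0.04 -0.3   0.91] open 0.6 pos [0.5086 0.0848 0.1567]
6.42 shift mm [-243.8  -76.4    6.7] turn [-1.15  9.93 11.12] F [ 0.04 -0.3   0.91] open 0.6 pos [0.5086 0.0848 0.1567]
[ 0.53026261 -0.16970646] [ 0.19252197 -0.98129266]
```

```bash
python3 - <<'E'
from h import *
b=save('scene','s3.png')
save('top','t3.png')
for n in('scene','top'):
    o=robot.outline_of(n,'slide_blue'); print(n,[(round(x['conf'],2),np.round(x['pixel']).tolist(),int(x['pixels'].sum())) for x in o])
f=cv2.resize(b[190:340,250:450],(800,600),interpolation=cv2.INTER_CUBIC)[:,:,::-1]
cv2.imwrite('pics/c6.png',f)
E
```

```text
scene [(0.94, [352.0, 276.0], 446)]
top []
```

View pics/c6.png

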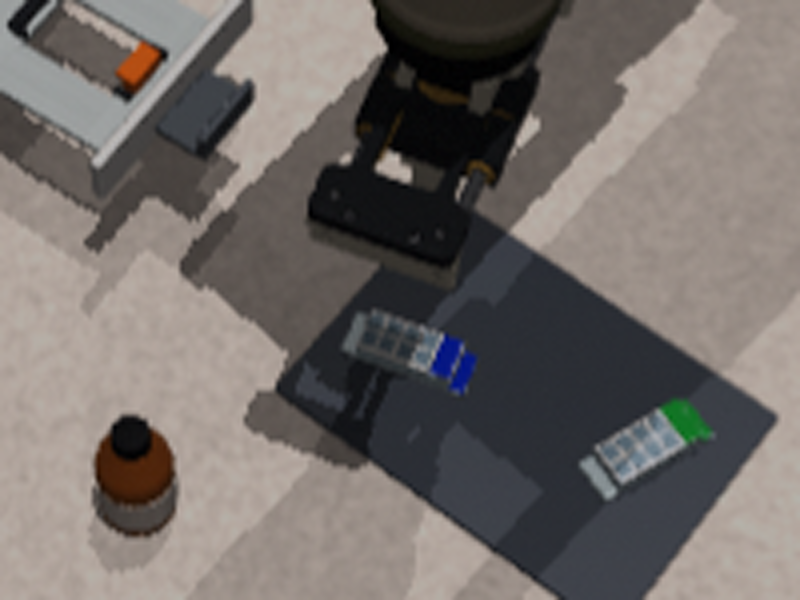

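```bash
python3 - <<'E'
from h import *
s=robot.read_state(); R=Ro.from_rotvec(s['orientation']).as_matrix(); p=s['tool_pos']; print(R.round(3))
for k in([0,0,0],[0,0,-.0188],[0,.0175,0],[0,-.0175,0],[0,0,-.084],[.0375,0,-.084],[0,.094,-.084],[0,-.094,-.084]):
    q=proj('scene',p+R@k)[0]; print(k,((q-[250,190])*4).round())
o=robot.outline_of('scene','slide_blue')[0]['pixels'].astype(np.float32)
print(fit({'scene':o},SL,[.5104,.085,-1.18],.006))
E
```

```text
[[-0.379  0.925 -0.002]
 [ 0.925  0.379 -0.   ]
 [ 0.001 -0.001 -1.   ]]
[0, 0, 0] [427. 228.]
[0, 0, -0.0188] [430. 210.]
[0, 0.0175, 0] [415. 255.]
[0, -0.0175, 0] [439. 201.]
[0, 0, -0.084] [439. 145.]
[0.0375, 0, -0.084] [511. 171.]
[0, 0.094, -0.084] [368. 302.]
[0, -0.094, -0.084] [504.  -0.]
(array([ 0.51235875,  0.08335327, -1.17173667]), np.float64(0.07749439775943756))
```

The slide is still on the board, shifted about 2.5 mm, and the shut fingers hold nothing. I'll redo the grasp in stages and monitor it.

Emit:
carry_out([
  [-0.003, 0.001, 0.05, 0, 0, 0],
  [-0.003, 0.001, 0.09, 0, 0, 0],
  [-0.003, 0.001, 0.12, 0, 0, 0],
  [-0.003, 0.001, 0.135, 0, 0, 0],
  [-0.003, 0.001, 0.145, 0, 0, 0],
  [-0.003, 0.001, 0.15, 0, 0, 0],
  [-0.003, 0.001, 0.15, 0, 0, 0],
  [-0.003, 0.001, 0.15, 0, 0, 0],
  [-0.003, 0.001, 0.15, 0, 0, 0],
], jaw=120)

```text
t: 7.8
tool_pos: [0.5125, 0.0825, 0.0094]
orientation: [1.75, 2.608, 0.001]
force: [-0.5, 0.3, 0.1]
opening: 0.0495
gripper_force: 0.0
```

Emit:
carry_out([
  [0, 0, 0, 0, 0, 0],
  [0, 0, 0, 0, 0, 0],
  [0, 0, 0, 0, 0, 0],
], jaw=165)

```text
t: 8.18
tool_pos: [0.5119, 0.0825, 0.0087]
orientation: [1.751, 2.609, -0.0]
force: [-0.0, 0.3, 0.2]
opening: 0.0331
gripper_force: 0.0
```

Emit:
carry_out([
  [0, 0, 0, 0, 0, 0],
  [0, 0, 0, 0, 0, 0],
  [0, 0, 0, 0, 0, 0],
  [0, 0, 0, 0, 0, 0],
], jaw=200)

```text
t: 8.68
tool_pos: [0.5119, 0.0825, 0.0087]
orientation: [-1.751, -2.609, -0.0]
force: [-0.2, -0.4, -0.1]
opening: 0.02
gripper_force: 0.0
```

Emit:
carry_out([
  [0, 0, -0.01, 0, 0, 0],
  [0, 0, -0.01, 0, 0, 0],
  [0, 0, -0.01, 0, 0, 0],
  [0, 0, 0, 0, 0, 0],
  [0, 0, 0.001, 0, 0, 0],
  [0, 0, 0.002, 0, 0, 0],
  [0, 0, 0.003, 0, 0, 0],
  [0, 0, 0.004, 0, 0, 0],
  [0, 0, 0.004, 0, 0, 0],
], jaw=130)

```text
t: 9.8
tool_pos: [0.512, 0.0825, 0.0048]
orientation: [1.751, 2.609, -0.0]
force: [-1.4, 0.8, -0.5]
opening: 0.0455
gripper_force: 0.0
```

```bash
python3 - <<'E'
from h import *
go([.512,.083,.009],112.3)
o=robot.read_camera('scene'); o=robot.outline_of('scene','slide_blue'); print([(x['conf'],x['pixel'],x['pixels'].sum()) for x in o])
b=cv2.imread('pics/top1.png')[350:480,0:100]; c=robot.read_camera('scene')[220:310,300:400,::-1]
f=lambda x:np.clip(cv2.resize(x,(400,480),interpolation=cv2.INTER_CUBIC).astype(float)*1.8,0,255).astype(np.uint8)
cv2.imwrite('pics/c7.png',np.hstack([f(b),f(c)]))
s=robot.read_state();R=Ro.from_rotvec(s['orientation']).as_matrix(); p=s['tool_pos']
for k in([0,0,0],[0,.04,0],[0,-.04,0],[0,0,-.084]): print(k,proj('scene',p+R@k).round(1), ((proj('scene',p+R@k)-[300,220])*[4,5.33]).round())
A=Ro.from_rotvec([.576,3.088,0]).as_matrix(); p=np.array([.2163,.5597,.1938])
for k in([0,0,0],[0,.055,0],[0,-.055,0],[0,0,-.084]): print(k,((proj('top',p+A@k)-[0,350])*[4,3.69]).round())
E
```

```text
9.8 shift mm [ 0.4  0.2 -4.2] turn [ 0.    0.   -0.03] F [-1.41  0.75 -0.46] open 45.5 pos [0.512  0.0825 0.0048]
[(0.55, [363.3, 285.1], np.int64(81))]
[0, 0, 0] [[350.8 278.7]] [[203. 313.]]
[0, 0.04, 0] [[344.6 293.1]] [[178. 390.]]
[0, -0.04, 0] [[356.9 264.7]] [[228. 238.]]
[0, 0, -0.084] [[353.1 262.2]] [[212. 225.]]
[0, 0, 0] [[199. 175.]]
[0, 0.055, 0] [[109. 135.]]
[0, -0.055, 0] [[290. 214.]]
[0, 0, -0.084] [[120. 208.]]
```

View pics/c7.png

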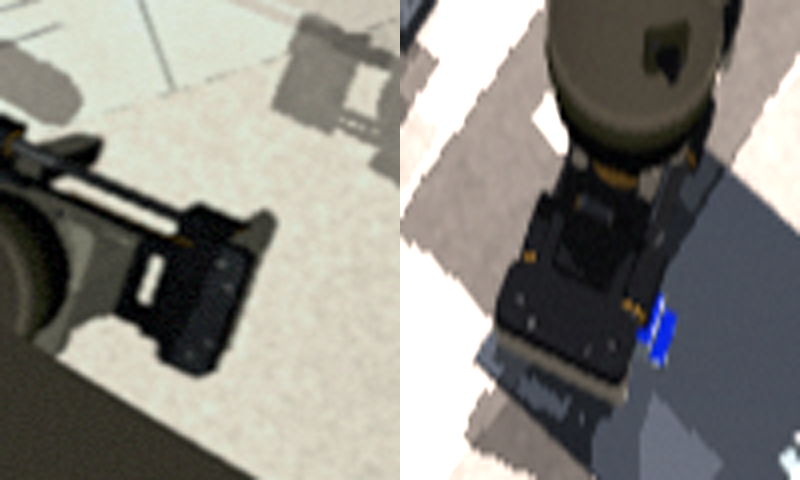

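The picture shows the fingertips ending about 15 mm short of the reported TCP, and there is no board contact at z = 4.8 mm. So the fingers closed above the lid. I'll feel down for the board.

Emit:
carry_out([
  [0, 0, 0.001, 0, 0, 0],
  [0, 0, 0.002, 0, 0, 0],
  [0, 0, 0.003, 0, 0, 0],
  [0, 0, 0.004, 0, 0, 0],
  [0, 0, 0.005, 0, 0, 0],
  [0, 0, 0.006, 0, 0, 0],
  [0, 0, 0.007, 0, 0, 0],
  [0, 0, 0.007, 0, 0, 0],
])

```text
t: 10.95
tool_pos: [0.5119, 0.0825, -0.0023]
orientation: [-1.751, -2.609, 0.0]
force: [-0.5, -0.5, 0.2]
opening: 0.0456
gripper_force: 0.0
```

Emit:
carry_out([
  [0, 0, 0.0005, 0, 0, 0],
  [0, 0, 0.001, 0, 0, 0],
  [0, 0, 0.0015, 0, 0, 0],
  [0, 0, 0.002, 0, 0, 0],
  [0, 0, 0.002, 0, 0, 0],
])

```text
t: 11.58
tool_pos: [0.5119, 0.0825, -0.0043]
orientation: [-1.751, -2.609, 0.0]
force: [-0.7, 0.2, -0.6]
opening: 0.0453
gripper_force: 0.0
```

Emit:
carry_out([
  [0, 0, 0.0005, 0, 0, 0],
  [0, 0, 0.001, 0, 0, 0],
  [0, 0, 0.0015, 0, 0, 0],
  [0, 0, 0.002, 0, 0, 0],
  [0, 0, 0.0025, 0, 0, 0],
  [0, 0, 0.0025, 0, 0, 0],
])

```text
t: 12.32
tool_pos: [0.5119, 0.0825, -0.0068]
orientation: [-1.751, -2.609, 0.0]
force: [-0.3, -0.4, -0.0]
opening: 0.0454
gripper_force: 0.0
```

Emit:
carry_out([
  [0, 0, 0.0005, 0, 0, 0],
  [0, 0, 0.001, 0, 0, 0],
  [0, 0, 0.0015, 0, 0, 0],
  [0, 0, 0.0015, 0, 0, 0],
])

```text
t: 12.82
tool_pos: [0.5119, 0.0825, -0.0083]
orientation: [-1.751, -2.609, 0.0]
force: [0.7, 0.0, -0.5]
opening: 0.0456
gripper_force: 0.0
```

Emit:
carry_out([
  [0, 0, 0, 0, 0, 0],
  [0, 0, 0, 0, 0, 0],
  [0, 0, 0, 0, 0, 0],
  [0, 0, 0, 0, 0, 0],
  [0, 0, 0, 0, 0, 0],
  [0, 0, 0, 0, 0, 0],
], jaw=255, force=15)

```text
t: 13.58
tool_pos: [0.5119, 0.0825, -0.0082]
orientation: [1.751, 2.609, 0.0]
force: [0.0, -0.7, 0.0]
opening: 0.0256
gripper_force: 15.0
```

Gripped: opening 25.6 mm, pad force 15 N. The slide's underside sits 14.3 mm behind the reported TCP. I'll lift it and work out the pose above the tray.

Emit:
carry_out([
  [0, 0, -0.01, 0, 0, 0],
  [0, 0, -0.05, 0, 0, 0],
  [0, 0, -0.1, 0, 0, 0],
  [0, 0, -0.15, 0, 0, 0],
  [0, 0, -0.17, 0, 0, 0],
  [0, 0, -0.17, 0, 0, 0],
  [0, 0, -0.17, 0, 0, 0],
  [0, 0, -0.17, 0, 0, 0],
], force=25)

```text
t: 14.58
tool_pos: [0.5108, 0.0824, 0.1599]
orientation: [-1.749, -2.607, 0.003]
force: [0.0, 0.1, 0.4]
opening: 0.026
gripper_force: 25.0
```

```bash
cat >> h.py <<'E'
NEST=np.array([.5293,-.1648,.09]); YAW=-78.9
def slide_at(xL,zL,th,dy=0,off=.0143):
    """label-end bottom edge at nest (xL,zL), tilt th deg; prints the move"""
    t=np.radians(th); a=np.radians(YAW); u=np.array([np.cos(a),np.sin(a),0]); v=np.array([-u[1],u[0],0])
    x=xL+.038*np.cos(t)+off*np.sin(t); z=zL+.038*np.sin(t)-off*np.cos(t)
    go(NEST+u*x+v*dy+[0,0,z],YAW+180,-th)
E
python3 - <<'E'
from h import *
slide_at(-.026,.06,10)
E
```

```text
14.57 shift mm [-249.5  -79.2   17.4] turn [  0.8  -10.01  11.16] F [0.05 0.12 0.39] open 26.0 pos [0.5108 0.0824 0.1599]
```

Emit:
carry_out([
  [-0.06, -0.02, 0, 0, 0, 3],
  [-0.12, -0.04, 0, 0, 0, 6],
  [-0.17, -0.055, 0, 0.4, -5, 8],
  [-0.21, -0.067, 0.005, 0.8, -10, 11.2],
  [-0.235, -0.076, 0.01, 0.8, -10, 11.2],
  [-0.249, -0.079, 0.018, 0.8, -10, 11.2],
  [-0.249, -0.079, 0.018, 0.8, -10, 11.2],
  [-0.249, -0.079, 0.018, 0.8, -10, 11.2],
  [-0.249, -0.079, 0.018, 0.8, -10, 11.2],
  [-0.249, -0.079, 0.018, 0.8, -10, 11.2],
])

```text
t: 15.82
tool_pos: [0.5335, -0.1773, 0.1441]
orientation: [1.906, 2.316, -0.163]
force: [0.1, -0.5, -0.9]
opening: 0.0255
gripper_force: 25.0
```

```bash
python3 - <<'E'
from h import *
slide_at(-.026,.06,10)
im=save('scene','s4.png'); t=save('top','t4.png')
# predicted slide outline in both, label end
s=robot.read_state(); R=Ro.from_rotvec(s['orientation']).as_matrix(); B=R@np.diag([-1,1,-1.]); B=np.c_[-R[:,0],-R[:,1]*-1,-R[:,2]]; B[:,1]=np.cross(B[:,2],B[:,0])
O=s['tool_pos']-.0143*R[:,2]; W=[]
for n,i in(('scene',im),('top',t)):
    c=proj(n,O)[0]; o=np.round(c-[25,25]).astype(int); S=8
    w=np.clip(cv2.resize(i[o[1]:o[1]+50,o[0]:o[0]+50],None,fx=S,fy=S,interpolation=cv2.INTER_CUBIC)*1.6,0,255).astype(np.uint8)[:,:,::-1].copy()
    for b in SL:
        h=cv2.convexHull(((proj(n,b@B.T+O)-o+.5)*S).astype(np.int32)); cv2.polylines(w,[h],True,(255,0,255),1)
    W.append(w)
    r,g,bb=[i[:,:,k].astype(int) for k in range(3)]; m=(bb-r>50); ys,xs=np.nonzero(m); 
    lab=proj(n,O+B@np.array([-.0335,0,.004])); print(n,'blue n',m.sum(),xs.mean() if len(xs) else 0,ys.mean() if len(ys) else 0,'pred label',lab)
cv2.imwrite('pics/c8.png',np.hstack(W))
E
```

```text
15.82 shift mm [-0.5 -1.7  1.7] turn [ 0.21  0.02 -0.04] F [ 0.14 -0.51 -0.89] open 25.5 pos [ 0.5335 -0.1773  0.1441]
scene blue n 63 275.6031746031746 185.87301587301587 pred label [[277.23843752 188.90073265]]
top blue n 0 0 0 pred label [[387.7858983  250.01866928]]
```

View pics/c8.png

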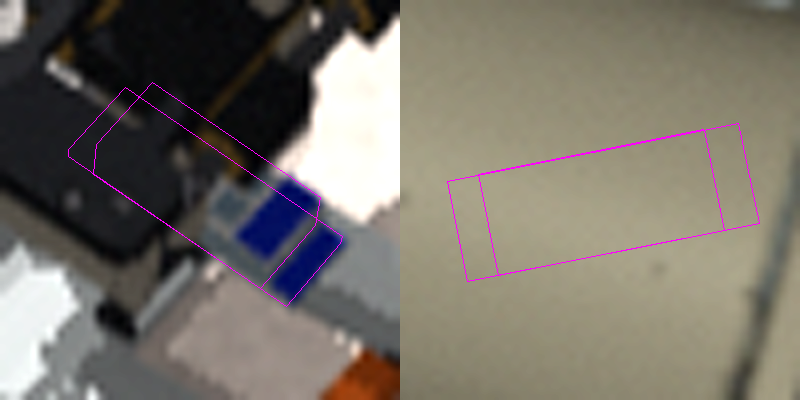

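The overlay matches the held slide's label end, crop (342,240) to (288,305), to under a pixel. Now down to the pre-insertion pose.

Emit:
carry_out([
  [0, 0, 0, 0, 0, 0],
  [0, 0, 0, 0, 0, 0],
])

```text
t: 16.18
tool_pos: [0.5332, -0.1778, 0.1438]
orientation: [1.907, 2.316, -0.163]
force: [0.1, 0.3, -0.9]
opening: 0.0258
gripper_force: 25.0
```

```bash
python3 - <<'E'
from h import *
slide_at(-.025,.012,10); slide_at(-.025,.0015,10)
E
```

```text
16.18 shift mm [ 7.2 -1.5 48.8] turn [ 0.18  0.02 -0.07] F [ 0.15  0.26 -0.87] open 25.8 pos [ 0.5332 -0.1778  0.1438]
16.18 shift mm [ 9.  -1.5 59.1] turn [ 0.18  0.02 -0.07] F [ 0.15  0.26 -0.87] open 25.8 pos [ 0.5332 -0.1778  0.1438]
```

Emit:
carry_out([
  [0.003, -0.0015, 0.02, 0, 0, 0],
  [0.006, -0.0015, 0.04, 0, 0, 0],
  [0.0072, -0.0015, 0.0488, 0, 0, 0],
  [0.008, -0.0015, 0.053, 0.2, 0, 0],
  [0.0085, -0.0015, 0.056, 0.2, 0, 0],
  [0.009, -0.0015, 0.059, 0.2, 0, 0],
  [0.009, -0.0015, 0.059, 0.2, 0, 0],
  [0.009, -0.0015, 0.059, 0.2, 0, 0],
  [0.009, -0.0015, 0.059, 0.2, 0, 0],
])

```text
t: 17.3
tool_pos: [0.5323, -0.1795, 0.0843]
orientation: [1.909, 2.317, -0.167]
force: [0.5, 0.3, 0.2]
opening: 0.0257
gripper_force: 25.0
```

```bash
cat >> h.py <<'E'
def force(k=4):
    a=[]
    for _ in range(k): robot.read_camera('scene'); a.append(robot.read_state()['force'])
    a=np.mean(a,0); r=np.radians(YAW); u=np.array([np.cos(r),np.sin(r),0]); v=np.array([-u[1],u[0],0])
    s=robot.read_state(); d=s['tool_pos']-NEST
    print('Fnest x,y,z',np.round([a@u,a@v,a[2]],2),'tcp nest mm',np.round(np.array([d@u,d@v,d[2]])*1000,1),'t',round(s['t'],2))
E
python3 - <<'E'
from h import *
force(6); slide_at(-.034,.0015,10); slide_at(-.0395,.0015,10)
E
```

```text
Fnest x,y,z [-0.02  0.21 -0.42] tcp nest mm [15.  -0.  -5.9] t 17.6
17.6 shift mm [ 8.9 -0.  -1.5] turn [-0.03  0.02 -0.07] F [0.87 0.04 0.03] open 25.4 pos [ 0.5322 -0.1795  0.0841]
17.6 shift mm [14.3 -0.  -2.5] turn [-0.03  0.02 -0.07] F [0.87 0.04 0.03] open 25.4 pos [ 0.5322 -0.1795  0.0841]
```

Emit:
carry_out([
  [0.002, 0, -0.0003, 0, 0, 0],
  [0.004, 0, -0.0007, 0, 0, 0],
  [0.006, 0, -0.001, 0, 0, 0],
  [0.008, 0, -0.0014, 0, 0, 0],
  [0.009, 0, -0.0016, 0, 0, 0],
  [0.009, 0, -0.0016, 0, 0, 0],
])

```text
t: 18.35
tool_pos: [0.5304, -0.1706, 0.0842]
orientation: [1.909, 2.317, -0.168]
force: [-0.2, -1.1, -0.2]
opening: 0.0253
gripper_force: 25.0
```

```bash
python3 - <<'E'
from h import *
force(6)
E
```

```text
Fnest x,y,z [ 1.01  0.06 -0.33] tcp nest mm [ 5.9 -0.  -5.9] t 18.65
```

Emit:
carry_out([
  [0.001, 0, -0.0002, 0, 0, 0],
  [0.002, 0, -0.0004, 0, 0, 0],
  [0.003, 0, -0.0005, 0, 0, 0],
  [0.003, 0, -0.0005, 0, 0, 0],
])

```text
t: 19.15
tool_pos: [0.5299, -0.1674, 0.0841]
orientation: [1.909, 2.317, -0.168]
force: [-0.1, -0.8, -0.4]
opening: 0.0254
gripper_force: 25.0
```

```bash
python3 - <<'E'
from h import *
force(6)
E
```

```text
Fnest x,y,z [ 1.25  0.21 -0.43] tcp nest mm [ 2.8  0.  -5.9] t 19.45
```

The force sits at about 1.2 N, so the tray is sliding out. I'll keep pushing towards its end stop.

Emit:
carry_out([
  [0.001, 0, -0.0002, 0, 0, 0],
  [0.002, 0, -0.0004, 0, 0, 0],
  [0.003, 0, -0.0005, 0, 0, 0],
  [0.003, 0, -0.0005, 0, 0, 0],
])

```text
t: 19.95
tool_pos: [0.5293, -0.1644, 0.0841]
orientation: [1.909, 2.317, -0.168]
force: [1.4, -0.5, 0.2]
opening: 0.0258
gripper_force: 25.0
```

```bash
python3 - <<'E'
from h import *
force(6)
o=robot.outline_of('scene','lip')[0]['pixels']; f0=np.load('scene_tray.npy'); ys,xs=np.nonzero(o); print('tray bbox',xs.min(),xs.max(),ys.min(),ys.max())
E
```

```text
Fnest x,y,z [ 1.38  0.03 -0.04] tcp nest mm [-0.3  0.  -6. ] t 20.25
tray bbox 453 508 340 412
```

Emit:
carry_out([
  [0.0015, 0, -0.0003, 0, 0, 0],
  [0.003, 0, -0.0005, 0, 0, 0],
  [0.0045, 0, -0.0008, 0, 0, 0],
  [0.0045, 0, -0.0008, 0, 0, 0],
])

```text
t: 20.8
tool_pos: [0.5284, -0.16, 0.0841]
orientation: [1.909, 2.317, -0.168]
force: [1.0, -0.6, -0.1]
opening: 0.0252
gripper_force: 25.0
```

```bash
python3 - <<'E'
from h import *
force(6)
E
```

```text
Fnest x,y,z [ 1.34  0.83 -0.56] tcp nest mm [-4.8  0.1 -5.9] t 21.1
```

Emit:
carry_out([
  [0.001, 0, -0.0002, 0, 0, 0],
  [0.002, 0, -0.0004, 0, 0, 0],
  [0.002, 0, -0.0004, 0, 0, 0],
])

```text
t: 21.48
tool_pos: [0.5281, -0.1581, 0.0842]
orientation: [1.909, 2.317, -0.168]
force: [1.5, -1.7, 1.4]
opening: 0.0257
gripper_force: 25.0
```

```bash
python3 - <<'E'
from h import *
force(6)
im=robot.read_camera('scene')
r,g,b=[im[:,:,k].astype(int) for k in range(3)]
o=((r-b>60)&(r>90)).astype(np.uint8); k,l,s,ce=cv2.connectedComponentsWithStats(o)
for i in range(1,k):
    if s[i,4]>8: print(s[i],ce[i],back('scene',[ce[i]],.1))
E
```

```text
Fnest x,y,z [2.12 0.66 0.09] tcp nest mm [-6.8  0.1 -5.9] t 21.77
```

Now 2.1 N, so the tray is on its end stop and the jaw is back by about 3.7 mm. Another 2.3 mm.

Emit:
carry_out([
  [0.001, 0, -0.0002, 0, 0, 0],
  [0.0023, 0, -0.0004, 0, 0, 0],
  [0.0023, 0, -0.0004, 0, 0, 0],
])

```text
t: 22.2
tool_pos: [0.5276, -0.1558, 0.0842]
orientation: [1.909, 2.317, -0.168]
force: [1.0, -3.4, 0.5]
opening: 0.0255
gripper_force: 25.0
```

```bash
python3 - <<'E'
from h import *
force(8)
r=np.radians(YAW); h=np.array([np.cos(r),np.sin(r),0]); import h as H
H.NEST=NEST-.0096*h
for x,z,t in((-.0394,.0012,10),(-.0399,.0007,6),(-.0402,.0005,3),(-.0402,.0003,0),(-.0385,.0003,0)): slide_at(x,z,t)
E
```

```text
Fnest x,y,z [3.16 0.83 0.34] tcp nest mm [-9.2  0.1 -5.9] t 22.6
22.6 shift mm [ 0.  -0.1  0.4] turn [-0.03  0.02 -0.07] F [ 0.98 -2.69  0.67] open 25.6 pos [ 0.5276 -0.1558  0.0841]
22.6 shift mm [ 1.7 -0.1  3.4] turn [-0.02  4.02 -0.07] F [ 0.98 -2.69  0.67] open 25.6 pos [ 0.5276 -0.1558  0.0841]
22.6 shift mm [ 2.9 -0.1  5.5] turn [-0.02  7.02 -0.07] F [ 0.98 -2.69  0.67] open 25.6 pos [ 0.5276 -0.1558  0.0841]
22.6 shift mm [ 4.  -0.1  7.5] turn [-0.02 10.02 -0.08] F [ 0.98 -2.69  0.67] open 25.6 pos [ 0.5276 -0.1558  0.0841]
22.6 shift mm [ 2.3 -0.1  7.8] turn [-0.02 10.02 -0.08] F [ 0.98 -2.69  0.67] open 25.6 pos [ 0.5276 -0.1558  0.0841]
```

Emit:
carry_out([
  [0.0004, 0, 0.001, 0, 1, 0],
  [0.0009, 0, 0.0018, 0, 2, 0],
  [0.0013, 0, 0.0026, 0, 3, 0],
  [0.0017, 0, 0.0034, 0, 4, 0],
  [0.0021, 0, 0.0041, 0, 5, 0],
  [0.0025, 0, 0.0048, 0, 6, 0],
  [0.0029, 0, 0.0055, 0, 7, 0],
  [0.0029, 0, 0.0055, 0, 7, 0],
])

```text
t: 23.6
tool_pos: [0.5271, -0.1542, 0.078]
orientation: [1.973, 2.393, -0.052]
force: [1.6, -3.2, 1.4]
opening: 0.0256
gripper_force: 25.0
```

```bash
python3 - <<'E'
from h import *
force(6)
r=np.radians(YAW); h=np.array([np.cos(r),np.sin(r),0]); import h as H
H.NEST=NEST-.0096*h
for x,z,t in((-.0402,.0005,3),(-.0402,.0003,0),(-.0385,.0,0)): slide_at(x,z,t)
E
```

```text
Fnest x,y,z [ 3.6  -0.19  0.56] tcp nest mm [-11.3  -0.  -11.9] t 23.9
23.9 shift mm [-0.2  0.  -0.1] turn [-0.03  0.02 -0.06] F [ 0.53 -3.82  0.38] open 25.6 pos [ 0.5271 -0.1538  0.0781]
23.9 shift mm [0.7 0.  2.1] turn [-0.03  3.02 -0.06] F [ 0.53 -3.82  0.38] open 25.6 pos [ 0.5271 -0.1538  0.0781]
23.9 shift mm [-1.   0.   2.5] turn [-0.03  3.02 -0.06] F [ 0.53 -3.82  0.38] open 25.6 pos [ 0.5271 -0.1538  0.0781]
```

Emit:
carry_out([
  [0.0001, 0, 0.0008, 0, 1, 0],
  [0.0002, 0, 0.0015, 0, 2, 0],
  [0.0003, 0, 0.0021, 0, 3, 0],
  [0.0003, 0, 0.0021, 0, 3, 0],
])

```text
t: 24.4
tool_pos: [0.5271, -0.154, 0.0759]
orientation: [-1.998, -2.423, 0.0]
force: [0.2, -2.8, 0.5]
opening: 0.0255
gripper_force: 25.0
```

```bash
python3 - <<'E'
from h import *
force(6)
r=np.radians(YAW); h=np.array([np.cos(r),np.sin(r),0]); import h as H
H.NEST=NEST-.0096*h
slide_at(-.0385,.0,0)
E
```

```text
Fnest x,y,z [ 3.05 -0.52  0.51] tcp nest mm [-11.4  -0.  -14. ] t 24.7
24.7 shift mm [-1.3  0.   0.3] turn [-0.02  0.02 -0.07] F [-0.22 -3.11  0.06] open 25.6 pos [ 0.5271 -0.1536  0.076 ]
```

Emit:
carry_out([
  [0, 0, 0.0003, 0, 0, 0],
  [-0.0005, 0, 0.0005, 0, 0, 0],
  [-0.001, 0, 0.0005, 0, 0, 0],
  [-0.0015, 0, 0.0005, 0, 0, 0],
  [-0.0015, 0, 0.0005, 0, 0, 0],
])

```text
t: 25.32
tool_pos: [0.5275, -0.1551, 0.0757]
orientation: [1.998, 2.425, -0.0]
force: [-0.8, -0.9, 5.2]
opening: 0.026
gripper_force: 25.0
```

```bash
python3 - <<'E'
from h import *
force(6)
E
```

```text
Fnest x,y,z [ 0.02 -1.7   5.23] tcp nest mm [ -9.9   0.1 -14.3] t 25.62
```

Emit:
carry_out([
  [-0.0005, 0, 0, 0, 0, 0],
  [-0.001, 0, 0.0001, 0, 0, 0],
  [-0.001, 0, 0.0002, 0, 0, 0],
])

```text
t: 26.0
tool_pos: [0.5277, -0.1559, 0.0757]
orientation: [-1.998, -2.425, 0.0]
force: [-2.2, 0.2, 6.8]
opening: 0.0254
gripper_force: 25.0
```

```bash
python3 - <<'E'
from h import *
force(6)
E
```

```text
Fnest x,y,z [-0.85 -2.17  6.78] tcp nest mm [ -9.    0.2 -14.3] t 26.3
```

The slide is flat on the ledges (Fz 6.8 N) and against the stop. Releasing it and lifting clear.

Emit:
carry_out([
  [0, 0, 0, 0, 0, 0],
  [0, 0, 0, 0, 0, 0],
  [0, 0, 0, 0, 0, 0],
  [0, 0, 0, 0, 0, 0],
], jaw=140)

```text
t: 26.8
tool_pos: [0.5275, -0.1561, 0.0751]
orientation: [-1.998, -2.424, 0.001]
force: [-1.0, -0.1, -0.9]
opening: 0.0419
gripper_force: 0.0
```

Emit:
carry_out([
  [0, 0, -0.01, 0, 0, 0],
  [0, 0, -0.03, 0, 0, 0],
  [0, 0, -0.06, 0, 0, 0],
  [0.05, 0, -0.08, 0, 0, 0],
  [0.1, 0, -0.08, 0, 0, 0],
  [0.14, 0, -0.08, 0, 0, 0],
  [0.17, 0, -0.08, 0, 0, 0],
  [0.17, 0, -0.08, 0, 0, 0],
  [0.17, 0, -0.08, 0, 0, 0],
])

```text
t: 27.92
tool_pos: [0.4958, 0.0102, 0.1565]
orientation: [1.996, 2.424, 0.0]
force: [-0.8, -0.3, 0.3]
opening: 0.0421
gripper_force: 0.0
```

```bash
python3 - <<'E'
from h import *
force(4)
W=[];
for n in('scene','top'):
    i=save(n,n+'5.png'); r=np.radians(YAW); h=np.array([np.cos(r),np.sin(r),0]); N=NEST-.0096*h
    B=Ro.from_euler('z',r).as_matrix(); S=8
    c=proj(n,N)[0]; o=np.round(c-[25,30]).astype(int)
    w=np.clip(cv2.resize(i[o[1]:o[1]+60,o[0]:o[0]+50],None,fx=S,fy=S,interpolation=cv2.INTER_CUBIC)*1.4,0,255).astype(np.uint8)[:,:,::-1].copy()
    for b in([[.038,-.0155,.006],[.046,-.0155,.006],[.046,.0155,.006],[.038,.0155,.006]],):
        cv2.polylines(w,[((proj(n,np.array(b)@B.T+N)-o+.5)*S).astype(np.int32)],True,(255,0,255),1)
    W.append(w)
    m=robot.outline_of(n,'slide_blue')
    if m: p,e=fit({n:m[0]['pixels'].astype(np.float32)},SL,[N[0],N[1],r],.09); d=p[:2]-N[:2]; print(n,p,e,'in nest mm',d@h[:2]*1e3,d@np.array([-h[1],h[0]])*1e3,np.degrees(p[2]),m[0]['conf'])
cv2.imwrite('pics/c9.png',np.hstack(W))
E
```

```text
Fnest x,y,z [0.06 0.23 0.03] tcp nest mm [-177.8    0.3   65.5] t 28.12
scene [ 0.52700156 -0.1530003  -1.38422694] 0.28155338764190674 in nest mm -2.421456266863523 0.016257719047759855 -79.31036169624777 0.78
top [ 0.52746576 -0.15687531 -1.39424768] 0.11701807379722595 in nest mm 1.470430979130547 -0.27424829886328705 -79.88450794525049 0.71
```

View pics/c9.png

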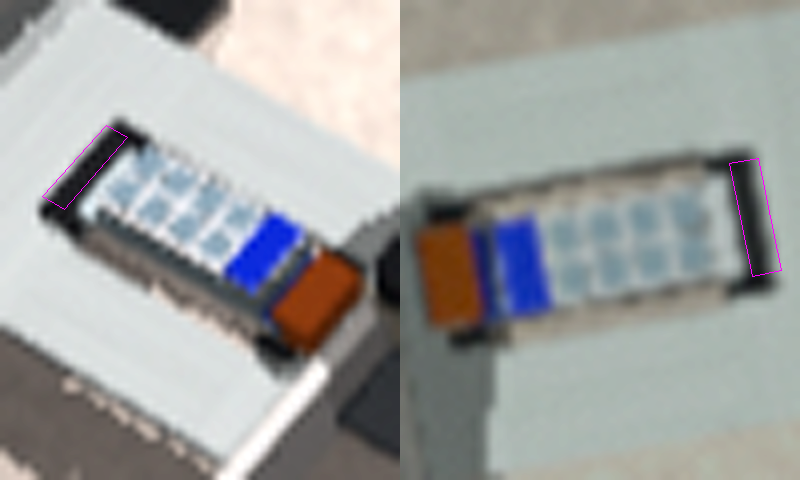

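Seated flat: between the lugs, against the stop, with the orange nose over the label end (scene crop (318,300)). Now I'll shut the fingers and come down in front of the lip.

Emit:
carry_out([
  [0, 0, 0.02, 0, 0, 0],
  [0, 0, 0.05, 0, 0, 0],
  [0, 0, 0.075, 0, 0, 0],
  [0, 0, 0.081, 0, 0, 0],
  [-0.02, 0, 0.081, 0, 0, 0],
  [-0.035, 0, 0.081, 0, 0, 0],
  [-0.045, 0, 0.081, 0, 0, 0],
  [-0.05, 0, 0.081, 0, 0, 0],
  [-0.05, 0, 0.081, 0, 0, 0],
], jaw=255)

```text
t: 29.45
tool_pos: [0.5048, -0.0386, 0.0744]
orientation: [1.999, 2.424, -0.0]
force: [-0.4, -0.1, 0.2]
opening: -0.0001
gripper_force: 0.0
```

Emit:
carry_out([
  [-0.004, 0, 0, 0, 0, 0],
  [-0.008, 0, 0, 0, 0, 0],
  [-0.012, 0, 0, 0, 0, 0],
  [-0.016, 0, 0, 0, 0, 0],
  [-0.02, 0, 0, 0, 0, 0],
  [-0.024, 0, 0, 0, 0, 0],
  [-0.028, 0, 0, 0, 0, 0],
  [-0.032, 0, 0, 0, 0, 0],
  [-0.036, 0, 0, 0, 0, 0],
  [-0.04, 0, 0, 0, 0, 0],
  [-0.044, 0, 0, 0, 0, 0],
])

```text
t: 30.82
tool_pos: [0.5131, -0.0818, 0.0742]
orientation: [-1.998, -2.424, 0.001]
force: [-1.8, 1.5, 0.0]
opening: 0.0002
gripper_force: 0.7
```

```bash
python3 - <<'E'
from h import *
force(4)
im=robot.read_camera('scene'); 
for n in('scene','top'):
    robot.read_camera(n); o=robot.outline_of(n,'lip')
    for x in o[:1]:
        ys,xs=np.nonzero(x['pixels']); print(n,x['conf'],xs.min(),xs.max(),ys.min(),ys.max())
E
```

```text
Fnest x,y,z [ 0.62 -0.16 -0.06] tcp nest mm [-84.5   0.4 -15.5] t 31.02
top 0.89 371 435 217 271
```

Emit:
carry_out([
  [-0.008, 0, 0, 0, 0, 0],
  [-0.016, 0, 0, 0, 0, 0],
  [-0.024, 0, 0, 0, 0, 0],
  [-0.032, 0, 0, 0, 0, 0],
  [-0.04, 0, 0, 0, 0, 0],
  [-0.048, 0, 0, 0, 0, 0],
  [-0.056, 0, 0, 0, 0, 0],
  [-0.064, 0, 0, 0, 0, 0],
  [-0.072, 0, 0, 0, 0, 0],
  [-0.08, 0, 0, 0, 0, 0],
  [-0.087, 0, 0, 0, 0, 0],
  [-0.092, 0, 0, 0, 0, 0],
])

```text
t: 32.78
tool_pos: [0.5308, -0.1724, 0.0743]
orientation: [1.998, 2.424, -0.001]
force: [-2.6, 1.6, 0.1]
opening: 0.0004
gripper_force: 0.7
```

Emit:
carry_out([
  [-0.002, 0, 0, 0, 0, 0],
  [-0.004, 0, 0, 0, 0, 0],
  [-0.006, 0, 0, 0, 0, 0],
  [-0.008, 0, 0, 0, 0, 0],
])

```text
t: 33.28
tool_pos: [0.5322, -0.1797, 0.0744]
orientation: [1.998, 2.425, -0.001]
force: [-1.4, 0.5, 0.8]
opening: 0.0004
gripper_force: 0.6
```

```bash
python3 - <<'E'
from h import *
force(4)
E
```

```text
Fnest x,y,z [-0.67 -0.12 -0.15] tcp nest mm [ 15.4   0.2 -15.5] t 33.48
```

Emit:
carry_out([
  [-0.0015, 0, 0, 0, 0, 0],
  [-0.003, 0, 0, 0, 0, 0],
  [-0.0045, 0, 0, 0, 0, 0],
  [-0.006, 0, 0, 0, 0, 0],
  [-0.0075, 0, 0, 0, 0, 0],
])

```text
t: 34.1
tool_pos: [0.5337, -0.1872, 0.0744]
orientation: [1.998, 2.424, -0.001]
force: [-0.3, 0.7, 0.4]
opening: 0.0006
gripper_force: 0.6
```

Emit:
carry_out([
  [-0.001, 0, 0, 0, 0, 0],
  [-0.002, 0, 0, 0, 0, 0],
  [-0.003, 0, 0, 0, 0, 0],
])

```text
t: 34.48
tool_pos: [0.5337, -0.1874, 0.0744]
orientation: [-1.995, -2.422, -0.003]
force: [-4.2, 15.0, 8.6]
opening: 0.0006
gripper_force: 8.1
```

The push meets a firm stop at 15 N, so the tray is home. Backing off.

Emit:
carry_out([
  [0.001, 0, 0, 0, 0, 0],
  [0.005, 0, 0, 0, 0, 0],
  [0.02, 0, 0, 0, 0, 0],
  [0.05, 0, 0, 0, 0, 0],
  [0.09, 0, 0, 0, 0, 0],
  [0.12, 0, -0.03, 0, 0, 0],
  [0.14, 0, -0.07, 0, 0, 0],
  [0.14, 0, -0.1, 0, 0, 0],
  [0.14, 0, -0.1, 0, 0, 0],
  [0.14, 0, -0.1, 0, 0, 0],
])

```text
t: 35.72
tool_pos: [0.5069, -0.0524, 0.1732]
orientation: [-1.997, -2.424, 0.002]
force: [0.2, 0.5, -0.0]
opening: 0.0006
gripper_force: 0.0
```

```bash
python3 - <<'E'
from h import *
force(2)
r=np.radians(YAW); h=np.array([np.cos(r),np.sin(r),0]); N=NEST+h*.1354
for n in('scene','top'):
    robot.read_camera(n); o=robot.outline_of(n,'lip')
    P=box(-.102,-.096,-.025,.025,-.004,.018); q=proj(n,P@Ro.from_euler('z',r).as_matrix().T+N)
    print(n,'pred lip',q.min(0).round(1),q.max(0).round(1))
    for x in o[:2]:
        ys,xs=np.nonzero(x['pixels']); print(n,x['conf'],xs.min(),xs.max(),ys.min(),ys.max())
    for k in('slide_green','reagent','phone','case'): print(k,[(round(x['conf'],2),x['pixel']) for x in robot.outline_of(n,k)[:1]])
E
```

```text
Fnest x,y,z [-0.39  0.12 -0.47] tcp nest mm [-114.6   -0.9   82.4] t 35.83
scene pred lip [250.9 180.9] [266.5 201.9]
scene 0.86 226 267 161 211
slide_green [(0.55, [414.0, 301.1])]
reagent [(0.94, [281.7, 307.8])]
phone [(0.82, [362.9, 396.4])]
case [(0.98, [479.5, 376.2])]
top pred lip [407.4 234.4] [416.2 258. ]
top 0.7 410 436 210 277
top 0.3 166 229 162 199
slide_green [(0.96, [224.9, 284.3])]
reagent [(0.9, [302.3, 184.9])]
phone [(0.69, [199.2, 180.9])]
case [(0.67, [132.4, 269.8])]
```

```bash
python3 - <<'E'
from plant import robot
print(robot.close_job())
E
```

```text
the job is handed in; nothing more can be done
None
```

The blue slide is seated flat in the tray, label end under the jaw's nose and held against the stop, and the tray is pushed fully home; the job was handed in at about 36 s, and the first grasp missed and shifted the slide about 2.5 mm on the board before the second took hold.

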